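# Load a flanged guide bush into the slotted drill jig

### The job

Pick up the flanged steel guide bush and slide it, upright and flange down, into the slot of the drill jig, so that its flange runs under the slotted plate, the barrel passes the sprung catch and comes fully home against the stop. Feel your way in gently, never forcing the bush against the jig, then let go, and leave the two similar steel parts on the bench standing where they are.

Things in the scene. Friction and masses are not known exactly. Their poses are not given: they have to be found in the camera images.
- bush: flanged guide bush to be loaded: plain steel, about 220 g, smooth barrel 28 mm in diameter, one round flange 42 mm in diameter and 8 mm thick at its foot, 80 mm tall in all. Stands flange down on the bench near two similar steel parts. Origin: centre of the flange's underside; z up along the barrel. Round: its yaw means nothing
- jig: drill jig, fixed to the bench, yaw varies. Origin: centre of underside; +x is the slide-in direction, z up. Dark steel base 170 (x) by 130 (y) by 12 mm high: a bare apron from x -85 to -25 mm, then covered by an 8 mm aluminium slotted plate with top at z 30 mm. Between them is a channel for the flange, 10 mm high, 50 mm wide. On the plate lies a steel locator with stop and catch, top at z 42 mm
- jig_apron (a point): point on top of the jig's apron (jig x -56, y 0, z 12 mm), where the bush can be set down, flange on the base, before it is slid along the jig's +x; axes as the jig's
- jig_mouth (a point): centre of the slot's mouth, at the plate's edge and top (jig x -25, y 0, z 30 mm); axes as the jig's. The slot runs from here along the jig's +x on the centre line: a funnel 47 mm wide narrows over 15 mm to the slot's 30.5 mm
- home_mid (a point): on the slot's centre line at plate-top height (jig x 28, y 0, z 30 mm): middle of the range of home positions. The locator (steel crossbar 24 by 84 mm, 12 mm thick, the stop that the barrel's front meets) is clamped differently each time, not measured: the bush's axis at home lies up to 8 mm either side of here along jig x, to be found by feel. Over 60 N on the jig is forcing
- catch (a joint): sprung brass catch on the locator's arm at the slot's +y side: upright nose 8 mm in diameter, 31 to 41 mm above the jig's underside, 7 mm into the slot. Value in m: 0 = out, grows as pushed back (4 to 6 mm as the barrel passes, which takes a push of 5 to 12 N, then less). Nose centre is 10.5 mm nearer the mouth than the axis of a bush at home; it then rests behind the barrel at about 1 mm
- sleeve: plain steel sleeve, a bystander: 28 mm in diameter, 65 mm tall, no flange. Origin: centre of its underside
- stepped_post: stepped steel post, a bystander: foot 48 mm in diameter and 30 mm high, stem 22 mm, 65 mm tall in all. Origin: centre of its underside
Things that resemble listed ones, but are neither listed nor needed, are in the scene too. What is shaped like the bush but blue or brown is not meant. What is shaped like the jig but blue is not meant.

How it is judged:
On the way:
1. the bush stands upright with its barrel in the slot's mouth and its flange under the plate (x of bush in the frame of jig between -0.015 and 0.04 m and y of bush in the frame of jig between -0.006 and 0.006 m and z of bush in the frame of jig below 0.016 m and angle between bush's own z axis and vertical below 0.15 rad), for 0.1 s.
At the end, for the whole second after the job is handed in: The bush stands released and at rest in the slot, upright within 0.08 rad, flange on the base under the plate, axis 17.5 to 39 mm along the jig's +x and within 4 mm of its centre line, and the catch is back out behind it (below 2.2 mm): home against the stop within about 1.7 mm (x of bush in the frame of jig between 0.0175 and 0.039 m and y of bush in the frame of jig between -0.004 and 0.004 m and z of bush in the frame of jig between 0.009 and 0.015 m and angle between bush's own z axis and vertical below 0.08 rad and value of joint catch below 0.0022 m and linear speed of bush below 0.01 m/s); the robot touches nothing.
It fails at once if the bush is forced: more than 60 N between bush and jig (contact force between bush and jig above 60 N).
It fails at once if the bush is tipped over (angle between bush's own z axis and vertical above 0.6 rad).
It fails at once if the sleeve or the stepped post is moved or knocked over (distance of any of sleeve, stepped_post from where it was at the start of the episode above 0.03 m or angle between any of sleeve, stepped_post's own z axis and vertical above 0.5 rad).
It also fails if it takes over 69 s, if anything falls off the work surface, if the arm or the gripper's body presses on something with over 40 N, if the wrist force passes 120 N, or if a joint passes its speed limit or range.

### The arm

A 7-joint arm with a two-finger parallel gripper is mounted at the origin on the work surface. World frame = base frame: x ahead of the robot, y to its left, z up, the work surface at z = 0. Lengths are in m, angles in rad, forces in N, time in s.
With the tool pointing down it reaches from about 0.425 to 0.875 m from the base axis. Payload 4.7 kg.
Tool frame: the origin (TCP) lies at the very end of the fingers, on their centre line; the grasp point (between the pads) lies 19 mm behind it; z points along the fingers, y is the line along which they close (so a half turn about z gives the same grasp; the last joint's range is limited). The gripper opens to 87 mm and grips with 3 to 60 N. Pads are 19 mm wide; open, the fingers measure 117 mm over their backs; the gripper's body (75 mm by 190 mm) begins 51 mm behind the grasp point.
Start: joints at [-1.196, 0.321, -0.07, 1.45, 0.023, 1.371, -0.057], TCP at [0.229, 0.608, 0.223] pointing down, gripper open.
Joint ranges: [-2.86, 2.86], [-0.3, 2.09], [-1.38, 1.24], [0.06, 2.45], [-1.56, 4.7], [0.09, 2.05], [-2.69, 2.69]. Speed limits (rad/s): [2.57, 2.57, 3.14, 3.14, 3.14, 3.14, 3.14].

### API

Orientations are given as a rotation vector (axis times angle).
In Python, from bench import ctrl gives the robot as it stands.
- The arm moves only by the tool jog_arm, never from a script. Its argument "commands" is a list of rows, each a list of 7 numbers: the opening, from 0 (shut) to 1 (fully open), then the shift along the world's x, y, z scaled (see below), then the turn, a rotation vector about the world's x, y, z scaled (see below). A call has exactly 5 rows; each row is the pose to reach, as a shift and turn from the pose commanded when the call began; what a row does not reach only later rows make up. The controller multiplies each number of a shift by 0.5 m and each number of a turn by 30 degrees. A row lasts 1/12 s, in which the tool goes at most 41.7 mm and 7.16 degrees, less where a joint would pass 70% of its speed; a pose out of reach is approached as far as the arm can. A call with a number of a shift or a turn outside -1 to 1 is refused whole. A call with a gripper value outside its range is refused whole. The fingers move at their own pace and stop on an object; "grip_force" is the grip in N (left out, the last holds). Time passes only in rows, so rows that repeat a pose let the fingers close, or fill a call up. It gives the time, the measured TCP pose, the force, the opening and the grip force at its end, in the units of the state.
- ctrl.get_state(): the state, without advancing time (a new reading comes with each control period).
- ctrl.get_image(name): name is "side" or "top"; returns a dict with "frame" (420x560x3 uint8, red, green, blue), "vfov" (degrees; the focal length in pixels is half the picture's height over the tangent of half this angle, whatever the lens; pixels are square), "cx", "cy" (the principal point, pixels), "camera_from_world" (4x4, takes a point from world to camera coordinates). Camera axes: x right, y down, z forward; pixel columns grow to the right and rows downward; lengths in m; the calibration is good to about 2 mm. A picture is of the moment at which its call begins. There is no depth.
- ctrl.close_job(): hands the job in; it is judged then, once.
The state is a dict: "time": time; "joint_positions": joint angles; "qd": joint speeds; "joint_torque": joint torques, N m; "position": TCP position; "tool_rot": TCP orientation; "ft_force": force on the tool from outside, world axes, zero at the start; "torque": the same for the moment, N m; "grip_width": opening from 0.0 (shut) to 1.0 (fully open); "grip_force": force on a finger pad.
Only numpy, scipy, OpenCV 4.12 (cv2) and the standard library are available. Lean on these libraries where they do the work, as an engineer would, in place of code of your own. Each camera call takes 0.05 s, during which the arm holds its last target. There are 200 camera calls.

## Working session

There is one attempt and no reset: what is moved stays moved. The work goes in short steps, Python scripts to look and compute and a tool call to move; the robot and the scene stay as the last step left them, time stands still between calls to the robot, and variables do not carry over. Pictures are saved under pics/ and viewed, at most 10 in all, crops included, and the job is handed in when it is done.

Besides the shell and the picture viewer there is one more tool, called after "Call:" in YAML: its name, and indented under it one key for each argument. jog_arm: Moves the arm, as the interface text tells. Shifts and turns lie within -1 to 1; 1 stands for 0.5 m of shift or 30 degrees of turn. Its arguments: {"type":"object","properties":{"commands":{"type":"array","items":{"type":"array","items":{"type":"number","minimum":-1,"maximum":1}}},"grip_force":{"type":"number"}},"required":["commands"]}

```bash
mkdir -p pics
cat > h.py <<'E'
import numpy as np, cv2
from bench import ctrl
def grab(n,fn=None):
    d=ctrl.get_image(n)
    if fn: cv2.imwrite(fn,d["frame"][:,:,::-1])
    return d
def cam(d):
    f=210/np.tan(np.radians(d["vfov"])/2); return f,d["cx"],d["cy"],np.array(d["camera_from_world"])
def ray(d,u,v,z):
    f,cx,cy,T=cam(d);R=T[:3,:3];o=-R.T@T[:3,3];r=R.T@np.array([(u-cx)/f,(v-cy)/f,1]);return o+r*(z-o[2])/r[2]
def proj(d,p):
    f,cx,cy,T=cam(d);q=T[:3,:3]@np.array(p)+T[:3,3];return f*q[0]/q[2]+cx,f*q[1]/q[2]+cy
E
python3 - <<'E'
from h import *
import pickle
D={n:grab(n,f"pics/{n}0.png") for n in("side","top")}
pickle.dump(D,open("d0.pkl","wb"))
for n,d in D.items():
    f,cx,cy,T=cam(d);print(n,f,cx,cy,-T[:3,:3].T@T[:3,3])
s=ctrl.get_state();print(s["time"],s["position"],s["tool_rot"],s["ft_force"])
E
```

```text
side 525.6355621851704 274.8443984578285 212.7449290993342 [ 0.18327694 -0.67402481  0.47174212]
top 434.2607846926899 275.81379028927415 209.4418994760493 [ 0.39333218 -0.03844883  0.80222729]
0.1 [0.22935109 0.60764924 0.22155765] [-5.63620620e-01 -3.09043466e+00  2.75780419e-03] [0.25284137 0.06259512 0.77262463]
```

View pics/top0.png

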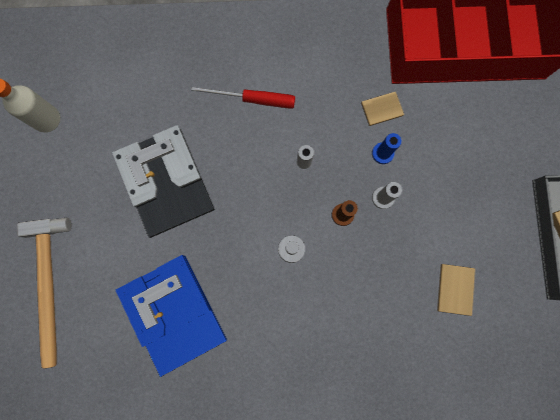

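View pics/side0.png

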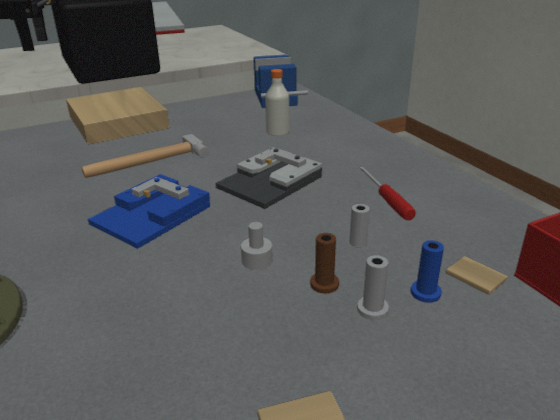

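The top view shows the steel bush at (388,195), with brown (345,212) and blue (386,148) look-alikes, the sleeve at (305,155) and the stepped post at (292,249). The grey jig is at (163,180) and the blue jig at (171,316). In the side view the steel bush is at (374,287).

Could be taken for the bush: steel flanged (388,195), brown (345,212), blue (386,148), sleeve (305,155), post (292,249). By the description I choose the steel flanged one at (388,195).

Run:
```python
from h import *
import pickle
D=pickle.load(open("d0.pkl","rb"));t=D["top"]["frame"][:,:,::-1];s=D["side"]["frame"][:,:,::-1]
a=cv2.resize(t[115:245,100:225],(500,520),interpolation=cv2.INTER_CUBIC)   #x4
b=cv2.resize(t[170:220,360:410],(300,300),interpolation=cv2.INTER_CUBIC)   #x6
c=cv2.resize(s[250:325,345:410],(260,300),interpolation=cv2.INTER_CUBIC)
o=np.zeros((600,800,3),np.uint8);o[:520,:500]=a;o[:300,500:]=b;o[300:,500:760]=c
cv2.imwrite("pics/crop.png",o)
for n,u,v in[("bush",388,195),("jig",163,180)]:
    print(n,ray(D["top"],u,v,0.02))
print(ray(D["top"],394,189,.08),ray(D["side"],373,307,.004))
```

```text
bush [ 0.53453846 -0.24282458  0.02      ]
jig [0.57573234 0.16946988 0.02      ]
[ 0.53369565 -0.23799775  0.08      ] [ 0.53517728 -0.23750371  0.004     ]
```

View pics/crop.png

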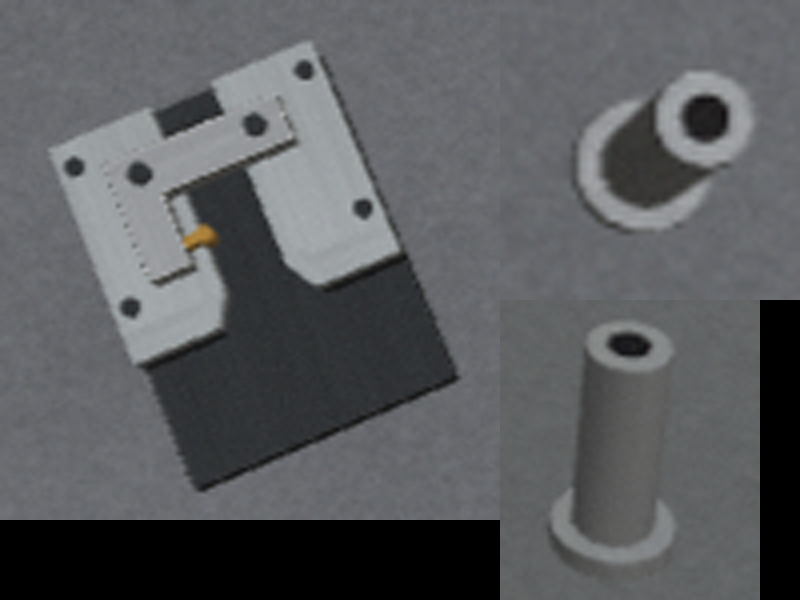

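The crop confirms the choice: a plain grey flanged barrel, top centre at about (394,189.5) in the top view. The jig is the grey one; its plate corners are at about (112,152), (178,125), (200,178) and (134,205), with the brass catch at (151,174) and the mouth pointing down and right.

Run:
```python
from h import *
import pickle
from scipy.spatial.transform import Rotation as R
D=pickle.load(open("d0.pkl","rb"));d=D["top"]
px=[((50,150),(85,65),.030),((313,42),(85,-65),.030),((402,253),(-25,-65),.030),((135,362),(-25,65),.030),((457,377),(-85,-65),.012),((200,490),(-85,65),.012)]
g=cv2.cvtColor(d["frame"],cv2.COLOR_RGB2GRAY)
P=[];Q=[]
for (x,y),q,z in px:
    u,v=100+(x+.5)/4-.5,115+(y+.5)/4-.5
    c=ray(d,u,v,z)[:2];print(q,c.round(4));P.append(c);Q.append(np.array(q)/1000)
P=np.array(P);Q=np.array(Q)
A=P-P.mean(0);B=Q-Q.mean(0)
th=np.arctan2((B[:,0]*A[:,1]-B[:,1]*A[:,0]).sum(),(A*B).sum())
M=np.array([[np.cos(th),-np.sin(th)],[np.sin(th),np.cos(th)]]);o=P.mean(0)-M@Q.mean(0)
print("jig",o,np.degrees(th),"res mm",((P-(Q@M.T+o))*1e3).round(1).tolist())
np.savez("jig.npz",o=o,M=M,th=th)
for n,q in[("apron",(-.056,0)),("mouth",(-.025,0)),("home",(.028,0))]:print(n,M@q+o)
# slot walls along crop rows: points
for y,xs in((200,(225,262)),):pass
for c,z in(((195,237),.036),):print("catch jig", M.T@(ray(d,100+c[0]/4,115+c[1]/4,z)[:2]-o))
s=D["side"]
b1=ray(d,394,189.2,.08);print("bush",b1, ray(s,345+629/4-125,250+45/4,.08), ray(s,345+112/4,250+(232)/4,.0))
u,v=345+(629-500)/4,250+(345-300)/4; print("bush top side",ray(s,u,v,.08))
for n,(x,y) in dict(sleeve=(305,152),blue=(393,141),brown=(350,206)).items():print(n,ray(d,x,y,.08))
print(ray(d,292,249,.03))
st=ctrl.get_state();print(R.from_rotvec(st["tool_rot"]).as_matrix().round(3))
```

```text
(85, 65) [0.6289 0.2611]
(85, -65) [0.6769 0.1401]
(-25, -65) [0.5752 0.0991]
(-25, 65) [0.5287 0.22  ]
(-85, -65) [0.5201 0.0772]
(-85, 65) [0.4716 0.1951]
jig [0.57461855 0.16854903] 22.020352581027804 res mm [[-0.1, 0.4], [-0.9, -0.0], [-0.6, 0.2], [1.6, 0.5], [-0.1, 0.8], [0.1, -1.9]]
apron [0.52270371 0.14755262]
mouth [0.55144228 0.15917563]
home [0.60057597 0.17904724]
catch jig [0.01669943 0.01764244]
bush [ 0.53335135 -0.23797299  0.08      ] [ 0.53431902 -0.23822802  0.08      ] [ 5.36986525e-01 -2.35462662e-01 -5.55111512e-17]
bush top side [ 0.53431902 -0.23822802  0.08      ]
sleeve [ 0.60317382 -0.09017026  0.08      ]
blue [ 0.61783344 -0.24232651  0.08      ]
brown [ 0.50692658 -0.16202327  0.08      ]
[ 0.44083755 -0.0634975   0.03      ]
[[-0.936  0.353 -0.   ]
 [ 0.353  0.936 -0.002]
 [-0.    -0.002 -1.   ]]
```

Call:
jog_arm:
  commands:
    - [0.7,0.05,-0.056,0,0,0,-0.16]
    - [0.7,0.1,-0.112,0,0,0,-0.32]
    - [0.7,0.15,-0.168,0,0,0,-0.48]
    - [0.7,0.2,-0.224,0,0,0,-0.64]
    - [0.7,0.24,-0.28,0,0,0,-0.79]
  grip_force: 30

```text
time: 0.52
position: [0.3513, 0.466, 0.2221]
tool_rot: [1.194, 2.905, -0.001]
ft_force: [-0.3, 0.5, 0.1]
grip_width: 0.742
grip_force: 0.0
```

Call:
jog_arm:
  commands:
    - [0.7,0.04,-0.068,0,0,0,-0.16]
    - [0.7,0.08,-0.136,0,0,0,-0.32]
    - [0.7,0.12,-0.204,0,0,0,-0.48]
    - [0.7,0.16,-0.272,0,0,0,-0.64]
    - [0.7,0.2,-0.34,0,0,0,-0.79]

```text
time: 0.93
position: [0.4499, 0.2962, 0.2223]
tool_rot: [-1.763, -2.6, 0.0]
ft_force: [1.6, 0.4, 0.0]
grip_width: 0.699
grip_force: 0.0
```

Call:
jog_arm:
  commands:
    - [0.7,0.03,-0.072,0,0,0,0]
    - [0.7,0.06,-0.144,0,0,0,0]
    - [0.7,0.1,-0.216,0,0,0,0]
    - [0.7,0.13,-0.288,0,0,0,0]
    - [0.7,0.16,-0.36,0,0,0,0]

```text
time: 1.35
position: [0.5298, 0.1162, 0.2224]
tool_rot: [-1.758, -2.603, 0.0]
ft_force: [1.0, -0.3, 0.9]
grip_width: 0.703
grip_force: 0.0
```

Call:
jog_arm:
  commands:
    - [0.7,0,-0.072,0,0,0,0]
    - [0.7,0,-0.144,0,0,0,0]
    - [0.7,0,-0.216,0,0,0,0]
    - [0.7,0,-0.288,0,0,0,0]
    - [0.7,0,-0.36,0,0,0,0]

```text
time: 1.77
position: [0.5289, -0.0635, 0.2223]
tool_rot: [-1.758, -2.603, -0.0]
ft_force: [1.3, -1.0, -0.5]
grip_width: 0.698
grip_force: 0.0
```

Call:
jog_arm:
  commands:
    - [0.7,0,-0.072,0,0,0,0]
    - [0.7,0,-0.144,0,0,0,0]
    - [0.7,0.01,-0.216,0,0,0,0]
    - [0.7,0.01,-0.288,0,0,0,0]
    - [0.7,0.01,-0.35,0,0,0,0]

```text
time: 2.18
position: [0.5338, -0.2394, 0.2224]
tool_rot: [1.76, 2.602, -0.001]
ft_force: [-0.0, 0.5, 0.1]
grip_width: 0.702
grip_force: 0.0
```

Call:
jog_arm:
  commands:
    - [0.7,0,0.003,-0.05,0,0,0]
    - [0.7,0,0.003,-0.1,0,0,0]
    - [0.7,0,0.003,-0.15,0,0,0]
    - [0.7,0,0.003,-0.2,0,0,0]
    - [0.7,0,0.003,-0.24,0,0,0]

```text
time: 2.6
position: [0.5334, -0.2349, 0.1002]
tool_rot: [-1.757, -2.601, 0.001]
ft_force: [-0.0, -0.2, -0.7]
grip_width: 0.699
grip_force: 0.0
```

Call:
jog_arm:
  commands:
    - [0.7,0,0,-0.03,0,0,0]
    - [0.7,0,0,-0.06,0,0,0]
    - [0.7,0,0,-0.09,0,0,0]
    - [0.7,0,0,-0.117,0,0,0]
    - [0.7,0,0,-0.117,0,0,0]

```text
time: 3.02
position: [0.5323, -0.2343, 0.041]
tool_rot: [-1.755, -2.599, 0.003]
ft_force: [-0.0, 0.3, -0.8]
grip_width: 0.702
grip_force: 0.0
```

Call:
jog_arm:
  commands:
    - [0.2,0,0,0,0,0,0]
    - [0.2,0,0,0,0,0,0]
    - [0.2,0,0,0,0,0,0]
    - [0.2,0,0,0,0,0,0]
    - [0.2,0,0,0,0,0,0]
  grip_force: 30

```text
time: 3.43
position: [0.535, -0.2355, 0.0449]
tool_rot: [1.758, 2.602, 0.001]
ft_force: [1.0, 0.7, -0.2]
grip_width: 0.409
grip_force: 0.0
```

Call:
jog_arm:
  commands:
    - [0.2,0,0,0,0,0,0]
    - [0.2,0,0,0,0,0,0]
    - [0.2,0,0,0,0,0,0]
    - [0.2,0,0,0,0,0,0]
    - [0.2,0,0,0,0,0,0]

```text
time: 3.85
position: [0.5347, -0.2355, 0.0445]
tool_rot: [1.758, 2.603, 0.0]
ft_force: [-1.4, 0.2, 3.9]
grip_width: 0.315
grip_force: 29.9
```

Call:
jog_arm:
  commands:
    - [0.2,0,0,0.02,0,0,0]
    - [0.2,0,0,0.06,0,0,0]
    - [0.2,0,0,0.11,0,0,0]
    - [0.2,0,0,0.16,0,0,0]
    - [0.2,0,0,0.2,0,0,0]

```text
time: 4.27
position: [0.5346, -0.2355, 0.146]
tool_rot: [1.758, 2.602, 0.0]
ft_force: [0.2, 0.5, -1.3]
grip_width: 0.316
grip_force: 29.9
```

Call:
jog_arm:
  commands:
    - [0.2,0,0.03,0.02,0,0,0]
    - [0.2,0,0.09,0.04,0,0,0]
    - [0.2,0,0.15,0.04,0,0,0]
    - [0.2,0,0.2,0.04,0,0,0]
    - [0.2,0,0.26,0.04,0,0,0]

```text
time: 4.68
position: [0.5341, -0.1049, 0.1645]
tool_rot: [1.76, 2.602, -0.0]
ft_force: [1.1, 1.1, -1.1]
grip_width: 0.31
grip_force: 29.9
```

Call:
jog_arm:
  commands:
    - [0.2,-0.01,0.06,0,0,0,0]
    - [0.2,-0.02,0.12,0,0,0,0]
    - [0.2,-0.02,0.18,0,0,0,0]
    - [0.2,-0.02,0.24,0,0,0,0]
    - [0.2,-0.02,0.3,0,0,0,0]

```text
time: 5.1
position: [0.5239, 0.046, 0.1643]
tool_rot: [-1.759, -2.603, -0.0]
ft_force: [1.1, 1.4, -1.9]
grip_width: 0.315
grip_force: 29.9
```

Call:
jog_arm:
  commands:
    - [0.2,-0.01,0.05,0,0,0,0]
    - [0.2,-0.01,0.1,0,0,0,0]
    - [0.2,-0.02,0.15,0,0,0,0]
    - [0.2,-0.02,0.2,0,0,0,0]
    - [0.2,-0.02,0.2,0,0,0,0]

```text
time: 5.52
position: [0.5131, 0.1514, 0.164]
tool_rot: [-1.747, -2.609, -0.003]
ft_force: [-0.6, 0.2, -1.8]
grip_width: 0.309
grip_force: 29.9
```

Run:
```python
from h import *
t=grab("top");s=grab("side");st=ctrl.get_state();print(st["position"],st["grip_width"],st["ft_force"])
p=np.array(st["position"])
o=np.zeros((600,800,3),np.uint8)
for d,x0 in((t,0),(s,400)):
    u,v=proj(d,p-[0,0,.02]);u0,v0=int(u-50),int(max(v-75,0));print(u0,v0)
    o[:,x0:x0+400]=cv2.resize(d["frame"][v0:v0+150,u0:u0+100,::-1],(400,600),interpolation=cv2.INTER_CUBIC)
cv2.imwrite("pics/held.png",o)
```

```text
[0.51395248 0.14565885 0.16398025] 0.31359532085065295 [-0.67381815  0.27290906 -2.28892129]
106 126
191 47
```

View pics/held.png

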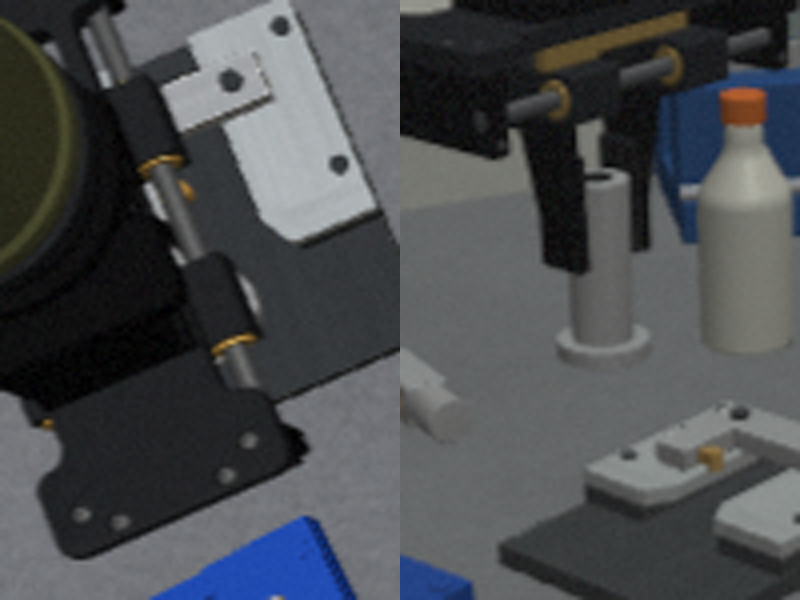

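The side view shows the bush held upright: flange at crop (604,342), which is pixel (242,132.5), hanging just off the jig's apron. From above the gripper hides the bush.

```bash
cat >> h.py <<'E'
J=np.load("jig.npz") if __import__("os").path.exists("jig.npz") else None
def tojig(p): return (J["M"].T@(np.array(p)[:2]-J["o"])*1e3).round(1)
def st():
    s=ctrl.get_state();print("t",s["time"],"TCP",np.round(s["position"],4),"jig mm",tojig(s["position"]),"F",np.round(s["ft_force"],1),"Fjig",(J["M"].T@np.array(s["ft_force"])[:2]).round(1),"w",round(s["grip_width"],3));return s
E
python3 - <<'E'
from h import *
s=st();d=grab("side")
b=ray(d,242,132.5,.1275);print(b,"bush-TCP in jig",tojig(b)-tojig(s["position"]))
# predicted column of bush axis if centred at TCP
for dy in(-.003,0,.003):
    q=np.array(s["position"]);q[:2]+=J["M"]@[0,dy];q[2]=.1275;print(dy,proj(d,q))
for v in(180,220,260,300):pass
E
```

```text
t 5.6167 TCP [0.514  0.1457 0.164 ] jig mm [-64.8   1.5] F [-0.7  0.3 -2.3] Fjig [-0.5  0.5] w 0.314
[0.51154684 0.13984942 0.1275    ] bush-TCP in jig [-4.4 -4.5]
-0.003 (np.float64(243.15982082598816), np.float64(131.58757119232084))
0 (np.float64(241.9624159573647), np.float64(131.194860111519))
0.003 (np.float64(240.76947961794366), np.float64(130.80361456754488))
```

Call:
jog_arm:
  commands:
    - [0.2,0.016,0.008,-0.03,0,0,0]
    - [0.2,0.016,0.008,-0.07,0,0,0]
    - [0.2,0.016,0.008,-0.11,0,0,0]
    - [0.2,0.016,0.008,-0.15,0,0,0]
    - [0.2,0.016,0.008,-0.18,0,0,0]

```text
time: 6.08
position: [0.522, 0.1465, 0.0726]
tool_rot: [-1.762, -2.601, 0.003]
ft_force: [-0.9, 0.2, -1.6]
grip_width: 0.314
grip_force: 29.9
```

Call:
jog_arm:
  commands:
    - [0.2,0,0,-0.008,0,0,0]
    - [0.2,0,0,-0.014,0,0,0]
    - [0.2,0,0,-0.02,0,0,0]
    - [0.2,0,0,-0.02,0,0,0]
    - [0.2,0,0,-0.02,0,0,0]

```text
time: 6.5
position: [0.5232, 0.1486, 0.065]
tool_rot: [1.758, 2.602, 0.002]
ft_force: [-0.3, -0.5, -1.3]
grip_width: 0.313
grip_force: 29.9
```

Run:
```python
from h import *
s=st()
```

```text
t 6.5 TCP [0.5232 0.1486 0.065 ] jig mm [-55.2   0.8] F [-0.3 -0.5 -1.3] Fjig [-0.5 -0.4] w 0.313
```

Call:
jog_arm:
  commands:
    - [0.2,0,0.002,-0.004,0,0,0]
    - [0.2,0,0.002,-0.008,0,0,0]
    - [0.2,0,0.002,-0.012,0,0,0]
    - [0.2,0,0.002,-0.012,0,0,0]
    - [0.2,0,0.002,-0.012,0,0,0]

```text
time: 6.92
position: [0.5223, 0.1497, 0.058]
tool_rot: [-1.758, -2.603, 0.0]
ft_force: [-0.5, 0.4, -2.0]
grip_width: 0.314
grip_force: 29.9
```

Call:
jog_arm:
  commands:
    - [0.2,0,0,-0.001,0,0,0]
    - [0.2,0,0,-0.002,0,0,0]
    - [0.2,0,0,-0.003,0,0,0]
    - [0.2,0,0,-0.004,0,0,0]
    - [0.2,0,0,-0.004,0,0,0]

```text
time: 7.33
position: [0.5226, 0.1496, 0.0565]
tool_rot: [-1.758, -2.603, -0.0]
ft_force: [-1.5, -0.4, 1.8]
grip_width: 0.316
grip_force: 29.9
```

Run:
```python
from h import *
s=st()
```

```text
t 7.3333 TCP [0.5226 0.1496 0.0565] jig mm [-55.3   2. ] F [-1.5 -0.4  1.8] Fjig [-1.6  0.2] w 0.316
```

Call:
jog_arm:
  commands:
    - [0.2,0.009,0.004,0,0,0,0]
    - [0.2,0.019,0.008,0,0,0,0]
    - [0.2,0.028,0.011,0,0,0,0]
    - [0.2,0.037,0.015,0,0,0,0]
    - [0.2,0.046,0.019,0,0,0,0]

```text
time: 7.75
position: [0.5459, 0.1591, 0.0565]
tool_rot: [-1.758, -2.603, 0.001]
ft_force: [-4.1, -2.6, 5.5]
grip_width: 0.311
grip_force: 29.9
```

Run:
```python
from h import *
s=st();d=grab("side","pics/s2f.png");t=grab("top")
o=np.zeros((600,800,3),np.uint8)
for d,x0 in((t,0),(d,400)):
    u,v=proj(d,np.array(s["position"])-[0,0,.02]);u0,v0=int(u-50),int(max(v-75,0));print(u0,v0)
    o[:,x0:x0+400]=cv2.resize(d["frame"][v0:v0+150,u0:u0+100,::-1],(400,600),interpolation=cv2.INTER_CUBIC)
cv2.imwrite("pics/mouth.png",o)
```

```text
t 7.75 TCP [0.5459 0.1591 0.0565] jig mm [-30.2   2.1] F [-4.1 -2.6  5.5] Fjig [-4.8 -0.9] w 0.311
116 119
206 95
```

View pics/mouth.png

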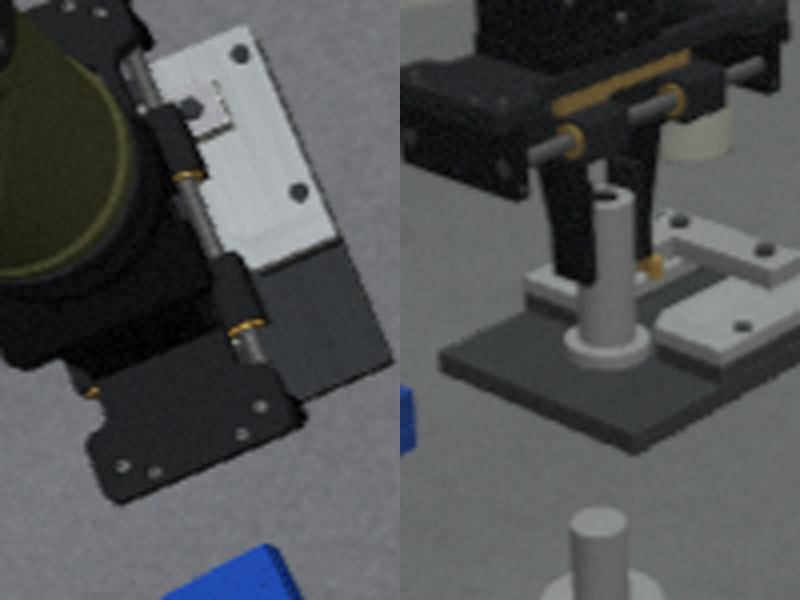

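The bush stands upright before the mouth, flange at side crop (608,342), which is pixel (258,180.5). The plate is ahead of it, with the near finger towards the apron.

Run:
```python
from h import *
d=grab("side");print("bush jig",tojig(ray(d,258,180.5,.020)))
# jig references in the same view: plate corners/apron corner
for n,u,v,z in(("apron -85,-65",206+(633-400)/4,95+442/4,.012),("apron -85,65",206+42/4,95+357/4,.012),("plate funnel corner -10?",206+(655-400)/4,95+325/4,.03)):print(n,tojig(ray(d,u,v,z)))
```

```text
bush jig [-35.4  -4.7]
apron -85,-65 [-88.9 -70.2]
apron -85,65 [-86.7  57.1]
plate funnel corner -10? [-22.3 -23.5]
```

Call:
jog_arm:
  commands:
    - [0.2,0.004,0.002,0.001,0,0,0]
    - [0.2,0.009,0.004,0.001,0,0,0]
    - [0.2,0.013,0.005,0.001,0,0,0]
    - [0.2,0.018,0.007,0.001,0,0,0]
    - [0.2,0.022,0.009,0.001,0,0,0]

```text
time: 8.32
position: [0.5566, 0.1637, 0.0565]
tool_rot: [1.758, 2.603, -0.0]
ft_force: [-0.4, -2.4, 3.7]
grip_width: 0.316
grip_force: 29.9
```

Call:
jog_arm:
  commands:
    - [0.2,0.002,0.001,0,0,0,0]
    - [0.2,0.004,0.0015,0,0,0,0]
    - [0.2,0.006,0.0025,0,0,0,0]
    - [0.2,0.0075,0.003,0,0,0,0]
    - [0.2,0.0075,0.003,0,0,0,0]

```text
time: 8.73
position: [0.5604, 0.1653, 0.0565]
tool_rot: [1.758, 2.603, 0.0]
ft_force: [-0.6, 0.0, 2.1]
grip_width: 0.311
grip_force: 29.9
```

Run:
```python
from h import *
s=st();print(s["torque"])
```

```text
t 8.7333 TCP [0.5604 0.1653 0.0565] jig mm [-14.4   2.3] F [-0.6  0.   2.1] Fjig [-0.5  0.3] w 0.311
[-0.19283378  0.32892102  0.02008465]
```

Call:
jog_arm:
  commands:
    - [0.2,0.0015,0.0006,0,0,0,0]
    - [0.2,0.003,0.0012,0,0,0,0]
    - [0.2,0.0045,0.0018,0,0,0,0]
    - [0.2,0.0056,0.0022,0,0,0,0]
    - [0.2,0.0056,0.0022,0,0,0,0]

```text
time: 9.15
position: [0.5632, 0.1664, 0.0565]
tool_rot: [1.758, 2.603, 0.0]
ft_force: [-2.3, -0.5, 1.0]
grip_width: 0.315
grip_force: 29.9
```

```bash
python3 -c "
from h import *
st()"
```

```text
t 9.15 TCP [0.5632 0.1664 0.0565] jig mm [-11.4   2.3] F [-2.3 -0.5  1. ] Fjig [-2.3  0.4] w 0.315
```

Call:
jog_arm:
  commands:
    - [0.2,0.0015,0.0006,0,0,0,0]
    - [0.2,0.003,0.0012,0,0,0,0]
    - [0.2,0.0045,0.0018,0,0,0,0]
    - [0.2,0.0056,0.0022,0,0,0,0]
    - [0.2,0.0056,0.0022,0,0,0,0]

```text
time: 9.57
position: [0.5661, 0.1674, 0.0565]
tool_rot: [1.758, 2.603, 0.0]
ft_force: [-1.3, -0.9, 0.1]
grip_width: 0.316
grip_force: 29.9
```

```bash
python3 -c "
from h import *
st()"
```

```text
t 9.5667 TCP [0.5661 0.1674 0.0565] jig mm [-8.4  2.2] F [-1.3 -0.9  0.1] Fjig [-1.5 -0.3] w 0.316
```

Call:
jog_arm:
  commands:
    - [0.2,0.002,0.0008,0,0,0,0]
    - [0.2,0.004,0.0016,0,0,0,0]
    - [0.2,0.006,0.0024,0,0,0,0]
    - [0.2,0.008,0.0032,0,0,0,0]
    - [0.2,0.008,0.0032,0,0,0,0]

```text
time: 9.98
position: [0.5702, 0.1691, 0.0565]
tool_rot: [1.758, 2.603, 0.001]
ft_force: [0.3, -0.0, -1.4]
grip_width: 0.314
grip_force: 29.9
```

```bash
python3 -c "
from h import *
st()"
```

```text
t 9.9833 TCP [0.5702 0.1691 0.0565] jig mm [-3.9  2.2] F [ 0.3 -0.  -1.4] Fjig [ 0.3 -0.1] w 0.314
```

Call:
jog_arm:
  commands:
    - [0.2,0.002,0.0008,0,0,0,0]
    - [0.2,0.004,0.0016,0,0,0,0]
    - [0.2,0.006,0.0024,0,0,0,0]
    - [0.2,0.008,0.0032,0,0,0,0]
    - [0.2,0.008,0.0032,0,0,0,0]

```text
time: 10.4
position: [0.5742, 0.1707, 0.0565]
tool_rot: [1.758, 2.603, 0.001]
ft_force: [-0.3, 0.0, -0.8]
grip_width: 0.309
grip_force: 29.9
```

```bash
python3 -c "
from h import *
st()"
```

```text
t 10.4 TCP [0.5742 0.1707 0.0565] jig mm [0.4 2.2] F [-0.3  0.  -0.8] Fjig [-0.3  0.2] w 0.309
```

Call:
jog_arm:
  commands:
    - [0.2,0.002,0.0008,0,0,0,0]
    - [0.2,0.004,0.0016,0,0,0,0]
    - [0.2,0.006,0.0024,0,0,0,0]
    - [0.2,0.008,0.0032,0,0,0,0]
    - [0.2,0.008,0.0032,0,0,0,0]

```text
time: 10.82
position: [0.5777, 0.172, 0.0565]
tool_rot: [-1.758, -2.603, 0.001]
ft_force: [-1.5, -0.2, -0.2]
grip_width: 0.313
grip_force: 29.9
```

```bash
python3 -c "
from h import *
st()"
```

```text
t 10.8167 TCP [0.5777 0.172  0.0565] jig mm [4.2 2. ] F [-1.5 -0.2 -0.2] Fjig [-1.5  0.4] w 0.313
```

Call:
jog_arm:
  commands:
    - [0.2,0.002,0.0008,0,0,0,0]
    - [0.2,0.004,0.0016,0,0,0,0]
    - [0.2,0.006,0.0024,0,0,0,0]
    - [0.2,0.008,0.0032,0,0,0,0]
    - [0.2,0.008,0.0032,0,0,0,0]

```text
time: 11.23
position: [0.5787, 0.1721, 0.0566]
tool_rot: [-1.756, -2.599, 0.01]
ft_force: [-9.7, -4.6, 9.9]
grip_width: 0.316
grip_force: 30.0
```

```bash
python3 -c "
from h import *
st()"
```

```text
t 11.2333 TCP [0.5787 0.1721 0.0566] jig mm [5.1 1.8] F [-9.7 -4.6  9.9] Fjig [-10.7  -0.6] w 0.316
```

Call:
jog_arm:
  commands:
    - [0.2,0.002,0.0008,0,0,0,0]
    - [0.2,0.004,0.0016,0,0,0,0]
    - [0.2,0.006,0.0024,0,0,0,0]
    - [0.2,0.008,0.0032,0,0,0,0]
    - [0.2,0.008,0.0032,0,0,0,0]

```text
time: 11.65
position: [0.5825, 0.1727, 0.0566]
tool_rot: [-1.757, -2.599, 0.012]
ft_force: [-10.8, -4.9, 10.6]
grip_width: 0.312
grip_force: 30.0
```

```bash
python3 -c "
from h import *
st()"
```

```text
t 11.65 TCP [0.5825 0.1727 0.0566] jig mm [8.9 0.9] F [-10.8  -4.9  10.6] Fjig [-11.8  -0.5] w 0.312
```

Call:
jog_arm:
  commands:
    - [0.2,0.002,0.0008,0,0,0,0]
    - [0.2,0.004,0.0016,0,0,0,0]
    - [0.2,0.0056,0.0022,0,0,0,0]
    - [0.2,0.0056,0.0022,0,0,0,0]
    - [0.2,0.0056,0.0022,0,0,0,0]

```text
time: 12.07
position: [0.5854, 0.1738, 0.0566]
tool_rot: [-1.757, -2.599, 0.011]
ft_force: [-9.5, -5.4, 10.1]
grip_width: 0.315
grip_force: 30.0
```

```bash
python3 -c "
from h import *
st()"
```

```text
t 12.0667 TCP [0.5854 0.1738 0.0566] jig mm [12.   0.8] F [-9.5 -5.4 10.1] Fjig [-10.8  -1.4] w 0.315
```

Call:
jog_arm:
  commands:
    - [0.2,0.002,0.0008,0,0,0,0]
    - [0.2,0.004,0.0016,0,0,0,0]
    - [0.2,0.0056,0.0022,0,0,0,0]
    - [0.2,0.0056,0.0022,0,0,0,0]
    - [0.2,0.0056,0.0022,0,0,0,0]

```text
time: 12.48
position: [0.5887, 0.1751, 0.0566]
tool_rot: [-1.758, -2.599, 0.01]
ft_force: [-9.6, -5.1, 8.8]
grip_width: 0.313
grip_force: 30.0
```

```bash
python3 -c "
from h import *
st()"
```

```text
t 12.4833 TCP [0.5887 0.1751 0.0566] jig mm [15.5  0.8] F [-9.6 -5.1  8.8] Fjig [-10.8  -1.1] w 0.313
```

Call:
jog_arm:
  commands:
    - [0.2,0.002,0.0008,0.001,0,0,0]
    - [0.2,0.004,0.0016,0.001,0,0,0]
    - [0.2,0.0056,0.0022,0.001,0,0,0]
    - [0.2,0.0056,0.0022,0.001,0,0,0]
    - [0.2,0.0056,0.0022,0.001,0,0,0]

```text
time: 12.9
position: [0.5929, 0.1769, 0.0567]
tool_rot: [-1.759, -2.601, 0.006]
ft_force: [-4.9, -3.5, 1.5]
grip_width: 0.311
grip_force: 29.9
```

```bash
python3 -c "
from h import *
st()"
```

```text
t 12.9 TCP [0.5929 0.1769 0.0567] jig mm [20.1  0.8] F [-4.9 -3.5  1.5] Fjig [-5.9 -1.4] w 0.311
```

Call:
jog_arm:
  commands:
    - [0.2,0.001,0.0004,0,0,0,0]
    - [0.2,0.002,0.0008,0,0,0,0]
    - [0.2,0.003,0.0012,0,0,0,0]
    - [0.2,0.0037,0.0015,0,0,0,0]
    - [0.2,0.0037,0.0015,0,0,0,0]

```text
time: 13.32
position: [0.5965, 0.1786, 0.0567]
tool_rot: [1.758, 2.602, -0.001]
ft_force: [-0.1, -4.2, -1.6]
grip_width: 0.315
grip_force: 29.9
```

```bash
python3 -c "
from h import *
st()"
```

```text
t 13.3167 TCP [0.5965 0.1786 0.0567] jig mm [24.   1.1] F [-0.1 -4.2 -1.6] Fjig [-1.7 -3.8] w 0.315
```

Call:
jog_arm:
  commands:
    - [0.2,0.001,0.0004,0,0,0,0]
    - [0.2,0.002,0.0008,0,0,0,0]
    - [0.2,0.003,0.0012,0,0,0,0]
    - [0.2,0.0037,0.0015,0,0,0,0]
    - [0.2,0.0037,0.0015,0,0,0,0]

```text
time: 13.73
position: [0.599, 0.1801, 0.0574]
tool_rot: [1.758, 2.602, 0.002]
ft_force: [2.7, -2.9, -2.2]
grip_width: 0.312
grip_force: 29.9
```

```bash
python3 -c "
from h import *
st()"
```

```text
t 13.7333 TCP [0.599  0.1801 0.0574] jig mm [26.9  1.6] F [ 2.7 -2.9 -2.2] Fjig [ 1.4 -3.7] w 0.312
```

Call:
jog_arm:
  commands:
    - [0.2,0.001,0.0004,0,0,0,0]
    - [0.2,0.002,0.0008,0,0,0,0]
    - [0.2,0.003,0.0012,0,0,0,0]
    - [0.2,0.0037,0.0015,0,0,0,0]
    - [0.2,0.0037,0.0015,0,0,0,0]

```text
time: 14.15
position: [0.5996, 0.1807, 0.0572]
tool_rot: [-1.758, -2.603, 0.001]
ft_force: [-0.2, -3.7, -0.9]
grip_width: 0.315
grip_force: 29.9
```

```bash
python3 -c "
from h import *
st()"
```

```text
t 14.15 TCP [0.5996 0.1807 0.0572] jig mm [27.7  1.9] F [-0.2 -3.7 -0.9] Fjig [-1.5 -3.3] w 0.315
```

Call:
jog_arm:
  commands:
    - [0.2,0.001,0.0004,0,0,0,0]
    - [0.2,0.002,0.0008,0,0,0,0]
    - [0.2,0.003,0.0012,0,0,0,0]
    - [0.2,0.0037,0.0015,0,0,0,0]
    - [0.2,0.0037,0.0015,0,0,0,0]

```text
time: 14.57
position: [0.5999, 0.1808, 0.0569]
tool_rot: [-1.757, -2.601, 0.005]
ft_force: [-4.1, -5.7, 4.0]
grip_width: 0.315
grip_force: 29.9
```

```bash
python3 -c "
from h import *
st()"
```

```text
t 14.5667 TCP [0.5999 0.1808 0.0569] jig mm [28.   1.8] F [-4.1 -5.7  4. ] Fjig [-5.9 -3.8] w 0.315
```

Call:
jog_arm:
  commands:
    - [0.2,0.001,0.0004,0,0,0,0]
    - [0.2,0.002,0.0008,0,0,0,0]
    - [0.2,0.003,0.0012,0,0,0,0]
    - [0.2,0.0037,0.0015,0,0,0,0]
    - [0.2,0.0037,0.0015,0,0,0,0]

```text
time: 14.98
position: [0.6001, 0.1808, 0.0567]
tool_rot: [-1.756, -2.599, 0.01]
ft_force: [-7.9, -6.4, 8.6]
grip_width: 0.318
grip_force: 30.0
```

```bash
python3 -c "
from h import *
st()"
```

```text
t 14.9833 TCP [0.6001 0.1808 0.0567] jig mm [28.2  1.8] F [-7.9 -6.4  8.6] Fjig [-9.7 -2.9] w 0.318
```

Call:
jog_arm:
  commands:
    - [0.2,0.001,0.0004,0,0,0,0]
    - [0.2,0.002,0.0008,0,0,0,0]
    - [0.2,0.003,0.0012,0,0,0,0]
    - [0.2,0.003,0.0012,0,0,0,0]
    - [0.2,0.003,0.0012,0,0,0,0]

```text
time: 15.4
position: [0.6002, 0.1809, 0.0567]
tool_rot: [-1.755, -2.597, 0.014]
ft_force: [-12.0, -7.0, 9.9]
grip_width: 0.317
grip_force: 30.0
```

```bash
python3 -c "
from h import *
st()"
```

```text
t 15.4 TCP [0.6002 0.1809 0.0567] jig mm [28.4  1.9] F [-12.   -7.    9.9] Fjig [-13.7  -2. ] w 0.317
```

Call:
jog_arm:
  commands:
    - [0.2,-0.003,-0.001,0,0,0,0]
    - [0.2,-0.005,-0.002,0,0,0,0]
    - [0.65,-0.005,-0.002,0,0,0,0]
    - [0.65,-0.005,-0.002,0,0,0,0]
    - [0.65,-0.005,-0.002,0,0,0,0]

```text
time: 15.82
position: [0.6026, 0.1841, 0.0573]
tool_rot: [-1.757, -2.604, -0.004]
ft_force: [0.6, 0.2, 0.6]
grip_width: 0.463
grip_force: 0.0
```

Call:
jog_arm:
  commands:
    - [0.65,-0.002,-0.001,0,0,0,0]
    - [0.65,-0.002,-0.001,0,0,0,0]
    - [0.65,-0.002,-0.001,0,0,0,0]
    - [0.65,-0.002,-0.001,0,0,0,0]
    - [0.65,-0.002,-0.001,0,0,0,0]

```text
time: 16.23
position: [0.6016, 0.1818, 0.0571]
tool_rot: [1.758, 2.603, 0.001]
ft_force: [0.5, 0.3, -0.4]
grip_width: 0.643
grip_force: 0.0
```

Call:
jog_arm:
  commands:
    - [0.65,0,0,0.02,0,0,0]
    - [0.65,0,0,0.06,0,0,0]
    - [0.65,0,0,0.11,0,0,0]
    - [0.65,0,0,0.16,0,0,0]
    - [0.65,0,0,0.2,0,0,0]

```text
time: 16.65
position: [0.6022, 0.1815, 0.1599]
tool_rot: [1.758, 2.602, 0.003]
ft_force: [-0.3, 0.7, -0.2]
grip_width: 0.655
grip_force: 0.0
```

Call:
jog_arm:
  commands:
    - [0.65,0,-0.06,0.05,0,0,0]
    - [0.65,0,-0.12,0.05,0,0,0]
    - [0.65,0,-0.18,0.05,0,0,0]
    - [0.65,0,-0.25,0.05,0,0,0]
    - [0.65,0,-0.32,0.05,0,0,0]

```text
time: 17.07
position: [0.6016, 0.0205, 0.1833]
tool_rot: [1.757, 2.603, 0.002]
ft_force: [0.6, 0.3, -0.3]
grip_width: 0.648
grip_force: 0.0
```

Call:
jog_arm:
  commands:
    - [0.65,0,-0.06,0,0,0,0]
    - [0.65,0,-0.12,0,0,0,0]
    - [0.65,0,-0.16,0,0,0,0]
    - [0.65,0,-0.16,0,0,0,0]
    - [0.65,0,-0.16,0,0,0,0]

```text
time: 17.48
position: [0.6015, -0.0603, 0.183]
tool_rot: [1.763, 2.6, 0.001]
ft_force: [-0.3, 0.6, 0.5]
grip_width: 0.652
grip_force: 0.0
```

Run:
```python
from h import *
st();t=grab("top");s=grab("side")
o=np.zeros((500,800,3),np.uint8)
o[:,:400]=cv2.resize(t["frame"][115:240,110:210,::-1],(400,500),interpolation=cv2.INTER_CUBIC)
o[:,400:]=cv2.resize(s["frame"][90:215,215:315,::-1],(400,500),interpolation=cv2.INTER_CUBIC)
cv2.imwrite("pics/end.png",o)
```

```text
t 17.4833 TCP [ 0.6015 -0.0603  0.183 ] jig mm [ -60.9 -222.3] F [-0.3  0.6  0.5] Fjig [0.  0.7] w 0.652
```

View pics/end.png

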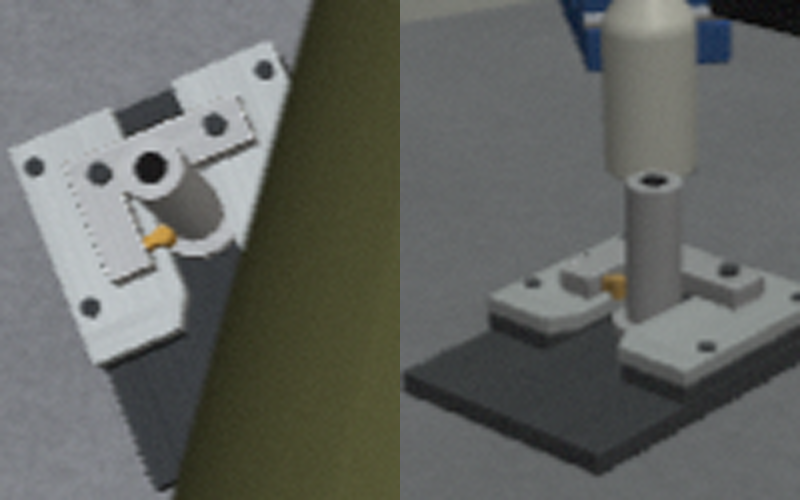

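The bush stands upright in the slot against the crossbar, its top at crop (151,165), with the brass nose extended behind the barrel at (160,238). I'll check the numbers, then hand in.

Run:
```python
from h import *
t=grab("top")
b=tojig(ray(t,147.6,156.1,.092));n=tojig(ray(t,110+164/4,115+234/4,.041));print("bush",b,"catch tip",n)
s=grab("side");print(tojig(ray(s,215+(655-400)/4,90+180/4,.092)))
```

```text
bush [27.7 -2.3] catch tip [14.6 12.5]
[29.1 -2.2]
```

```bash
python3 -c "
from bench import ctrl
print(ctrl.close_job())"
```

```text
the job is handed in; nothing more can be done
None
```

I handed the job in with the bush released upright in the slot, home against the stop at about 28 mm along the jig's +x. The catch looks back out behind the barrel in the final picture, and the highest wrist force seen sliding it in was about 17 N. The hand-in returned no verdict.

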